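# Spring the hidden drawer of a display base

### The arm

A 6-joint arm with a two-finger parallel gripper is mounted at the origin on the work surface. World frame = base frame: x ahead of the robot, y to its left, z up, the work surface at z = 0. Lengths are in m, angles in rad, forces in N, time in s.
With the tool pointing down it reaches from about 0.275 to 0.75 m from the base axis. Payload 10.2 kg.
Tool frame: the origin (TCP) lies on the centre line of the jaws, within the pads' length; the fingertips stand 11 mm ahead of it and the grasp point (between the pads) lies 8 mm behind it (arm.tip_extent is the distance from the TCP to the fingertips, in m); z points along the fingers, x is the direction in which the jaws open and shut, and the axes are right-handed (so a half turn about z gives the same grasp; the last joint's range is limited). The gripper opens to 88 mm and grips with 3 to 60 N. Pads are 18 mm wide; open, the fingers measure 123 mm over their backs; the gripper's body (75 mm by 187 mm) begins 45 mm behind the grasp point.
Start: joints at [-1.391, 0.313, 1.498, -0, 1.331, -0.223], TCP at [0.206, -0.483, 0.226] pointing down, gripper open.
Joint ranges: [-2.94, 2.94], [-0.97, 2.17], [0.19, 2.56], [-1.23, 4.37], [0.02, 3.11], [-2.88, 2.88]. Speed limits (rad/s): [2.39, 2.39, 3.01, 3.14, 3.14, 3.14].

### API

Orientations are given as a unit quaternion [w, x, y, z].
In Python, from plant import arm, cams, workorder gives the robot as it stands.
- The arm moves only by the tool apply_moves, never from a script. Its argument "moves" is a list of rows, each a list of 7 numbers: the shift along the tool's x, y, z in m, then the turn, a rotation vector about the tool's x, y, z in degrees, then the opening, from 0 (shut) to 1 (fully open). In form: [[dx, dy, dz, rx, ry, rz, claw], ...]. A call has 1 to 5 rows; each row is the pose to reach, as a shift and turn from the pose commanded when the call began, along the tool's axes at that moment; what a row does not reach only later rows make up. A row lasts 1/10 s, in which the tool goes at most 50 mm and 8.59 degrees, less where a joint would pass 70% of its speed; a pose out of reach is approached as far as the arm can. A call with a gripper value outside its range is refused whole. The fingers move at their own pace and stop on an object; the grip force is fixed at half the most. Time passes only in rows, so rows that repeat a pose let the fingers close. It gives the time, the measured TCP pose, the force and the opening at its end, in the units of the state.
- arm.get_obs(): the state, without advancing time (a new reading comes with each control period).
- cams.read_camera(name): name is "scene" or "top"; returns the picture (400x640x3 uint8, red, green, blue); there is no depth.
- cams.calibration(name): a dict with "fx", "fy", "cx", "cy" (pixels), "distortion" ([k1, k2, p1, p2, k3] as OpenCV has them; the pictures are not rectified), "position" and "rotation" of the camera in the world. Camera axes: x right, y down, z forward; pixel columns grow to the right and rows downward; lengths in m; the calibration is good to about 2 mm. A picture is of the moment at which its call begins. calibration takes no time and is no camera call.
- workorder.finish_job(): hands the job in, once; it reports no verdict.
The state is a dict: "time_s": time; "joint_pos": joint angles; "joint_vel": joint speeds; "effort": joint torques, N m; "tcp_pos": TCP position; "eef_rot": TCP orientation; "contact_force": force on the tool from outside, world axes, zero at the start; "wrist_torque": the same for the moment, N m; "opening": finger opening in m.
Only numpy, scipy, OpenCV 4.12 (cv2) and the standard library are available. Lean on these libraries where they do the work, as an engineer would, in place of code of your own. Each camera call takes 0.05 s, during which the arm holds its last target.

### The job

The display base lies upside down on the bench and its hidden drawer is held shut by a spring catch behind the small hole in the upturned underside. Take the slim round dowel out of the rack, push it down through the hole onto the catch until the drawer springs out, then stand the dowel back in the rack and let go. Leave the two other pieces of wood in the rack, and leave the glue bottle alone.

Things in the scene. Friction and masses are not known exactly. Their poses are not given: they have to be found in the camera images.
- dowel_center (a point): Slim round beech dowel, 16 mm thick, 170 mm long, 30 g, upright and loose in one of the rack's three bays (which one varies): the slimmest and tallest piece there. Point at its centre, 85 mm from either end; z along it, up. Grip it 35 to 65 mm above its centre, clear of the rim. Bystanders in the other bays: round stub 42 mm thick, 100 tall; square stick 30 mm, 115 tall: too thick for the hole.
- rack: Plywood rack fixed on the bench: open-topped box 62 (x) by 182 (y) by 75 mm high, walls and floor 6 mm, three bays in a row along its y with centres at y = -59, 0 and +59 mm, each 50 by 52 mm inside. Origin at the centre of its underside, on the bench. Put back, the dowel may stand or lean in its bay.
- catch_hole (a point): Centre of the 36 mm hole in the base (fixed wooden box 200 x 200 x 90 mm), at its top face; z up, -x towards the drawer side; box centre 40 mm to -x. Board 12 mm thick. Below it a flat 56 mm steel catch plate, top 40 mm under the top face, sprung up with 3 to 8 N. Pushed down 10 mm (dowel end 50 mm deep) it frees the drawer; hard stop at 18 (58 deep). Let go, it rises; the drawer stays out.
- drawer (a joint): Travel of the spring-loaded drawer out of the box's -x side, in m: 0 shut, 0.05 fully out. Its front is a pale wooden panel 176 mm wide, 68 mm high. Once freed it springs out by itself within half a second, with about 5 N.
Mind the look-alikes: they are no part of the job. What is shaped like the rack but blue or turquoise is not meant.

How it is judged:
By the outcome, as a careful person would: the job done as asked, in the order asked, and still so for the second after the job is handed in, with the robot touching nothing.
It also fails if it takes over 58 s, if anything falls off the work surface, if the arm or the gripper's body presses on something with over 40 N, if the wrist force passes 120 N, or if a joint passes its speed limit or range.

## Working session

There is one attempt and no reset: what is moved stays moved. The work goes in short steps, Python scripts to look and compute and a tool call to move; the robot and the scene stay as the last step left them, time stands still between calls to the robot, and variables do not carry over. Pictures are saved under pics/ and viewed, and the job is handed in when it is done.

Besides the shell and the picture viewer there is one more tool, called after "Emit:" by a JSON object that holds its "op" and its "data". apply_moves: Moves the arm, as the interface text tells. Its arguments: {"type":"object","properties":{"moves":{"type":"array","items":{"type":"array","items":{"type":"number"}}}},"required":["moves"]}

```bash
ls; mkdir -p pics
python3 - <<'E'
from plant import arm, cams, workorder
import cv2
for n in("scene","top"):
    im=cams.read_camera(n); cv2.imwrite(f"pics/{n}0.png",im[:,:,::-1]); c=cams.calibration(n); print(n,c)
print(arm.get_obs())
E
```

```text
pics
scene {'fx': 486.97409627070334, 'fy': 486.97409627070334, 'cx': 319.8040629447779, 'cy': 208.95978904718606, 'distortion': array([0.0346459, 0.       , 0.       , 0.       , 0.       ]), 'position': array([1.0324686 , 0.13232145, 0.74769269]), 'rotation': array([-0.22658354,  0.59960793,  0.71741688, -0.27284289])}
top {'fx': 512.821293984672, 'fy': 512.821293984672, 'cx': 326.2542780360757, 'cy': 193.50551627849651, 'distortion': array([-0.08149307,  0.        ,  0.        ,  0.        ,  0.        ]), 'position': array([0.39206314, 0.02985136, 1.07477222]), 'rotation': array([-0.01469501,  0.7084894 , -0.70465651,  0.03586135])}
{'time_s': 0.1, 'joint_pos': array([-1.39141357e+00,  3.13388903e-01,  1.49831785e+00, -3.49580399e-05,
        1.33102527e+00, -2.23374544e-01]), 'joint_vel': array([ 2.04573426e-06, -1.50493599e-03, -1.97822649e-03, -6.42139770e-04,
        1.08172353e-03,  5.50304560e-04]), 'effort': array([ 1.77172293e-03, -4.02811110e+01, -2.52646208e+01,  6.95097749e-02,
        3.42000753e-02, -6.20716287e-05]), 'tcp_pos': array([ 0.20572816, -0.48276433,  0.22513723]), 'eef_rot': array([-3.99854539e-04,  8.34255267e-01, -5.51378114e-01, -4.06137537e-04]), 'contact_force': array([ 0.35724312, -0.3327675 ,  0.29849129]), 'wrist_torque': array([-0.01506374,  0.00445247,  0.02225055]), 'opening': 0.08819021147462248}
```

View pics/scene0.png

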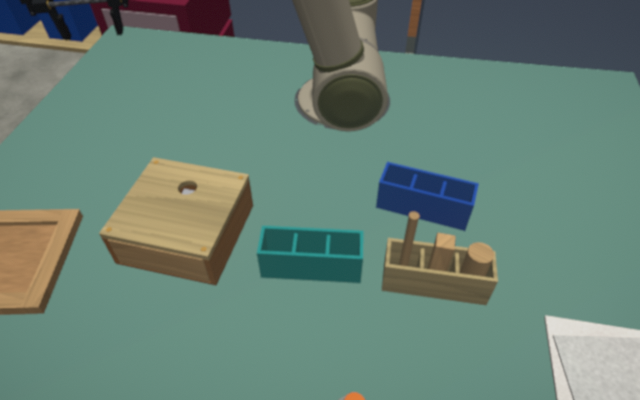

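View pics/top0.png

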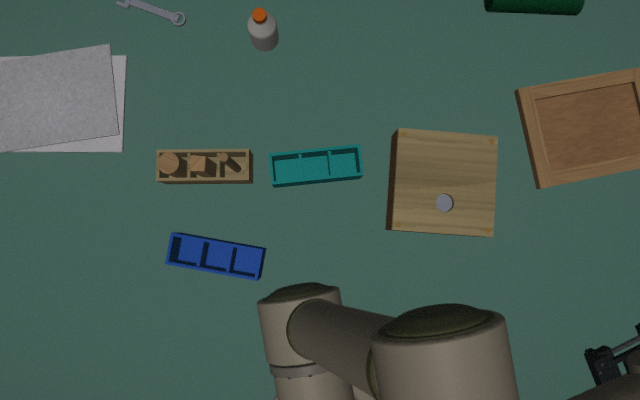

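The scene view shows the wooden rack at about (440,270), with the slim tall dowel's top at (413,216), the square stick at (444,242) and the round stub at (480,252). The blue rack at (428,195) and the turquoise rack at (312,255) are look-alikes. In the top view the wooden rack is at (203,166), with the dowel in its right-hand bay at about (222,157). The box hole is at (444,203). I'll enlarge these before measuring.

```bash
cat > h.py <<'E'
import numpy as np, cv2
from scipy.spatial.transform import Rotation as R
from plant import arm, cams, workorder
def cal(n):
    c=cams.calibration(n); K=np.array([[c['fx'],0,c['cx']],[0,c['fy'],c['cy']],[0,0,1]]); q=c['rotation']
    return K,np.array(c['distortion']),np.array(c['position']),R.from_quat([q[1],q[2],q[3],q[0]]).as_matrix()
def ray(n,uv):
    K,D,p,Rm=cal(n); x=cv2.undistortPoints(np.array([[uv]],float),K,D)[0,0]
    d=Rm@np.array([x[0],x[1],1]); return p,d/np.linalg.norm(d)
def onz(n,uv,z):
    p,d=ray(n,uv); return p+d*(z-p[2])/d[2]
def two(uvs,uvt):
    p,d=ray('scene',uvs);q,e=ray('top',uvt)
    A=np.stack([d,-e],1); s=np.linalg.lstsq(A,q-p,rcond=None)[0]
    a=p+s[0]*d;b=q+s[1]*e; return (a+b)/2,np.linalg.norm(a-b)
def proj(n,P):
    K,D,p,Rm=cal(n); Pc=(np.atleast_2d(P)-p)@Rm
    return cv2.projectPoints(Pc,np.zeros(3),np.zeros(3),K,D)[0][:,0]
E
python3 - <<'E'
import cv2,numpy as np
s=cv2.imread('pics/scene0.png');t=cv2.imread('pics/top0.png')
a=cv2.resize(s[200:310,370:510],None,fx=5,fy=5,interpolation=cv2.INTER_CUBIC)
b=cv2.resize(t[140:195,145:260],None,fx=6,fy=6,interpolation=cv2.INTER_CUBIC)
c=cv2.resize(t[180:230,410:480],None,fx=6,fy=6,interpolation=cv2.INTER_CUBIC)
cv2.imwrite('pics/ca.png',a);cv2.imwrite('pics/cb.png',b)
d=cv2.resize(s[150:290,95:260],None,fx=4,fy=4,interpolation=cv2.INTER_CUBIC);cv2.imwrite('pics/cd.png',d)
E
```

```text
(no output)
```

View pics/ca.png

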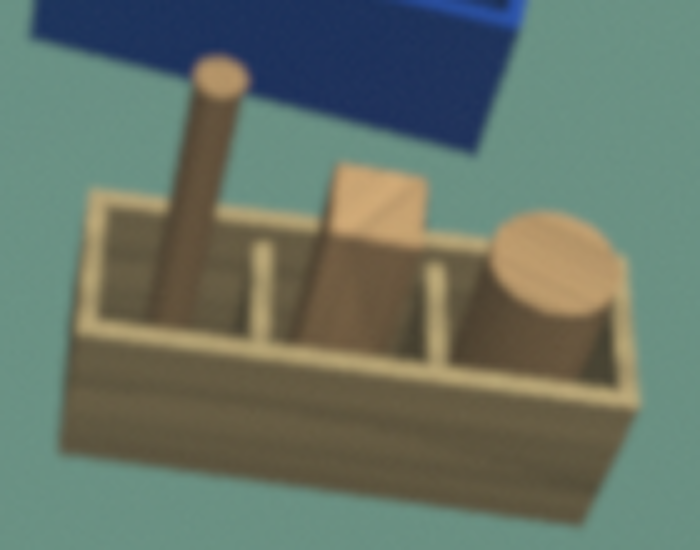

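View pics/cb.png

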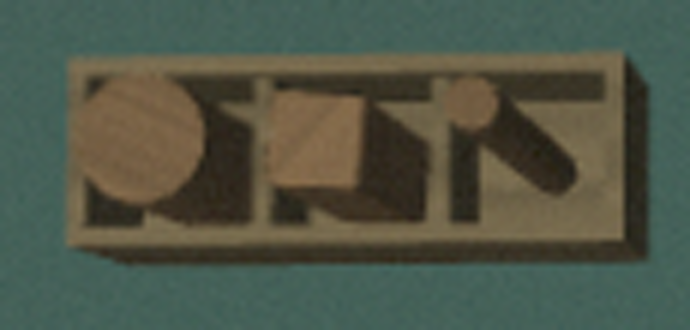

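View pics/cd.png

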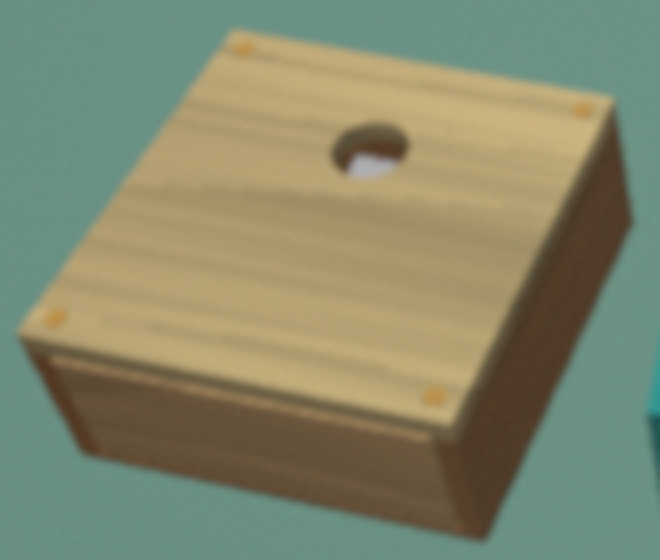

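```bash
cat > m.py <<'E'
from h import *
S=lambda x,y:(370+(x+.5)/5-.5,200+(y+.5)/5-.5)
T=lambda x,y:(145+(x+.5)/6-.5,140+(y+.5)/6-.5)
B=lambda x,y:(95+(x+.5)/4-.5,150+(y+.5)/4-.5)
np.set_printoptions(precision=4,suppress=True)
P,e=two(S(221,77),T(470,103)); print('dowel top',P,e, onz('top',T(470,103),.176))
# upright hypothesis
for z in (.17,.081,.075,.006):
    p=np.array([P[0],P[1],z]); s=proj('scene',p)[0]; t=proj('top',p)[0]
    print(z,'scene crop',(s-[369.5,199.5])*5-.5,'top crop',(t-[144.5,139.5])*6-.5)
# rack corners rim z=.075
c=[onz('top',T(*q),.075)for q in((70,60),(625,55),(623,238),(70,245))]
print(np.array(c)); print([np.linalg.norm(c[i]-c[(i+1)%4]) for i in range(4)],np.mean(c,0))
c2=[onz('scene',S(*q),.075)for q in((93,190),(625,258),(637,403),(83,330))]
print(np.array(c2),np.mean(c2,0),[np.linalg.norm(c2[i]-c2[(i+1)%4]) for i in range(4)])
t=cv2.imread('pics/top0.png')
h=onz('scene',B(370,152),.09); print('hole scene',h)
c3=[onz('scene',B(*q),.09) for q in((232,30),(613,97),(455,432),(22,335))]
print('box',np.array(c3),np.mean(c3,0),[np.linalg.norm(c3[i]-c3[(i+1)%4]) for i in range(4)])
c4=[onz('top',q,.09) for q in((398,129),(498,136),(495,237),(391,231))]
print('boxtop',np.array(c4),np.mean(c4,0),[np.linalg.norm(c4[i]-c4[(i+1)%4]) for i in range(4)])
print('hole top',onz('top',(444,203),.09), 'catch',)
E
python3 m.py
python3 - <<'E'
import cv2
t=cv2.imread('pics/top0.png')
cv2.imwrite('pics/ce.png',cv2.resize(t[120:245,380:510],None,fx=4.5,fy=4.5,interpolation=cv2.INTER_CUBIC))
E
```

```text
dowel top [0.5204 0.1861 0.1754] 0.0007198225330607012 [0.5203 0.1856 0.176 ]
0.17 scene crop [217.3437  88.4103] top crop [471.8874 105.6693]
0.081 scene crop [180.3383 259.1638] top crop [518.3881 144.542 ]
0.075 scene crop [178.0618 269.6937] top crop [521.2295 146.9166]
0.006 scene crop [153.5769 383.136 ] top crop [551.6435 172.3301]
[[0.5482 0.335  0.075 ]
 [0.5509 0.1527 0.075 ]
 [0.4907 0.1523 0.075 ]
 [0.4873 0.3331 0.075 ]]
[np.float64(0.18229409140665423), np.float64(0.06017910394587535), np.float64(0.18075502751769287), np.float64(0.0609471865213001)] [0.5193 0.2433 0.075 ]
[[0.491  0.1546 0.075 ]
 [0.4883 0.3352 0.075 ]
 [0.5476 0.3356 0.075 ]
 [0.551  0.1564 0.075 ]] [0.5195 0.2455 0.075 ] [np.float64(0.18059618784245818), np.float64(0.05928555825690714), np.float64(0.17925420573002426), np.float64(0.060049548242799664)]
hole scene [ 0.4506 -0.2272  0.09  ]
box [[ 0.3825 -0.324   0.09  ]
 [ 0.3948 -0.1254  0.09  ]
 [ 0.5977 -0.1353  0.09  ]
 [ 0.581  -0.3345  0.09  ]] [ 0.489  -0.2298  0.09  ] [np.float64(0.1990061487593673), np.float64(0.20311792772390147), np.float64(0.19987129425999853), np.float64(0.19874520882853502)]
boxtop [[ 0.5902 -0.1395  0.09  ]
 [ 0.5792 -0.3397  0.09  ]
 [ 0.3797 -0.3295  0.09  ]
 [ 0.3911 -0.1246  0.09  ]] [ 0.4851 -0.2333  0.09  ] [np.float64(0.2004964937177537), np.float64(0.19976842977361195), np.float64(0.20516715704135138), np.float64(0.1996820696551808)]
hole top [ 0.4457 -0.2288  0.09  ] catch
```

View pics/ce.png

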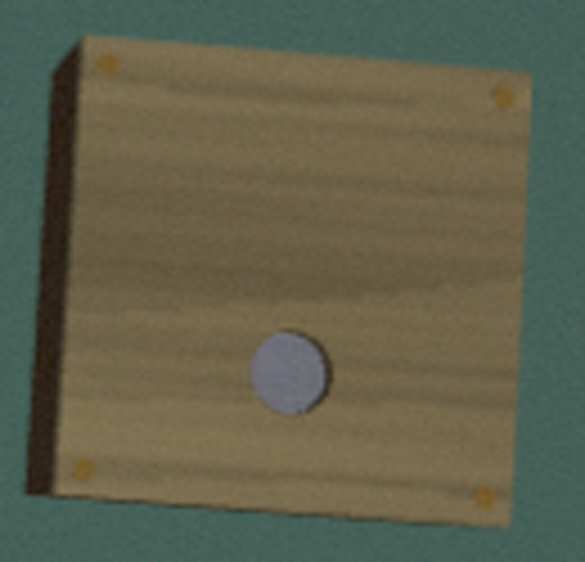

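Both views agree: 
- **Dowel:** its top is at (0.520, 0.186, 0.175), against an expected height of 0.176. It stands upright in the rack's -y bay. It's the slimmest and tallest of the three pieces, so it's the one meant.
- **Hole:** it is at about (0.447, -0.229), and the box sides measure about 200 mm.

Next I'll work out the moves.

```bash
cat > go.py <<'E'
import sys
from h import *
np.set_printoptions(precision=4,suppress=True)
def plan(x,y,z,yaw=0):
    o=arm.get_obs(); q=o['eef_rot']; Rm=R.from_quat([q[1],q[2],q[3],q[0]])
    sh=Rm.inv().apply(np.array([x,y,z])-o['tcp_pos'])
    g=R.from_euler('z',yaw,degrees=True)*R.from_quat([1,0,0,0])
    rv=np.degrees((Rm.inv()*g).as_rotvec())
    print('t',o['time_s'],'tcp',o['tcp_pos'],'F',o['contact_force'],'open',o['opening'],'q',o['joint_pos'])
    print('shift',sh,'rot',rv)
if __name__=='__main__': plan(*map(float,sys.argv[1:]))
E
python3 go.py 0.5204 0.186 0.24 0
```

```text
t 0.1 tcp [ 0.2057 -0.4828  0.2251] F [ 0.3572 -0.3328  0.2985] open 0.08819021147462248 q [-1.3914  0.3134  1.4983 -0.      1.331  -0.2234]
shift [-0.4919 -0.5516 -0.0142] rot [ -0.0485   0.0493 -66.9232]
```

Emit:
{"op": "apply_moves", "data": {"moves": [[-0.03,-0.035,-0.015,0,0,-8,1],[-0.06,-0.07,-0.015,0,0,-16,1],[-0.09,-0.105,-0.015,0,0,-24,1],[-0.12,-0.14,-0.015,0,0,-32,1],[-0.15,-0.175,-0.015,0,0,-40,1]]}}

```text
time_s: 0.6
tcp_pos: [0.3083, -0.2746, 0.2405]
eef_rot: [-0.0, 0.973, -0.23, -0.0]
contact_force: [-0.0, -0.6, 0.3]
opening: 0.0882
```

```bash
python3 go.py 0.5204 0.186 0.24 0
```

```text
t 0.6 tcp [ 0.3083 -0.2746  0.2405] F [-0.0263 -0.632   0.279 ] open 0.08823496871646283 q [-1.0132  0.0489  1.7775  0.0001  1.3154 -0.5486]
shift [-0.0168 -0.5068  0.0006] rot [ -0.0131   0.0087 -26.6209]
```

Emit:
{"op": "apply_moves", "data": {"moves": [[0,-0.045,0,0,0,-5.3,1],[-0.005,-0.09,0,0,0,-10.6,1],[-0.01,-0.135,0,0,0,-16,1],[-0.01,-0.18,0,0,0,-21.3,1],[-0.01,-0.225,0,0,0,-26.6,1]]}}

```text
time_s: 1.1
tcp_pos: [0.4012, -0.0694, 0.2407]
eef_rot: [0.0, 1.0, -0.001, 0.0]
contact_force: [0.5, -1.0, 0.4]
opening: 0.0882
```

```bash
python3 go.py 0.5204 0.186 0.24 0
```

```text
t 1.1 tcp [ 0.4012 -0.0694  0.2407] F [ 0.544  -1.0059  0.4062] open 0.08816717466454155 q [-0.4609  0.0352  1.7913 -0.      1.3148 -0.4589]
shift [ 0.1186 -0.2556  0.0007] rot [ 0.0083 -0.0137 -0.1146]
```

Emit:
{"op": "apply_moves", "data": {"moves": [[0.02,-0.042,0,0,0,0,1],[0.04,-0.085,0,0,0,0,1],[0.06,-0.127,0,0,0,0,1],[0.08,-0.17,0,0,0,0,1],[0.1,-0.21,0,0,0,0,1]]}}

```text
time_s: 1.6
tcp_pos: [0.5024, 0.1404, 0.2404]
eef_rot: [0.0, 1.0, -0.002, -0.0]
contact_force: [0.9, -1.0, -0.1]
opening: 0.0885
```

Emit:
{"op": "apply_moves", "data": {"moves": [[0.01,-0.02,0,0,0,0,1],[0.015,-0.033,0,0,0,0,1],[0.015,-0.033,0,0,0,0,1],[0.015,-0.033,0,0,0,0,1]]}}

```text
time_s: 2.0
tcp_pos: [0.517, 0.1703, 0.2405]
eef_rot: [0.0, 1.0, -0.003, -0.0]
contact_force: [-0.4, 0.0, -0.2]
opening: 0.0884
```

```bash
python3 go.py 0.5204 0.186 0.131 0
```

```text
t 2.0 tcp [0.517  0.1703 0.2405] F [-0.3957  0.0493 -0.216 ] open 0.0884431754735159 q [ 0.1031  0.3458  1.4134 -0.0003  1.383   0.1091]
shift [ 0.0034 -0.0157  0.1095] rot [ 0.0197  0.0279 -0.346 ]
```

Emit:
{"op": "apply_moves", "data": {"moves": [[0.0034,-0.0157,0,0,0,-0.3,1],[0.0034,-0.0157,0,0,0,-0.3,1],[0.0034,-0.0157,0,0,0,-0.3,1]]}}

```text
time_s: 2.3
tcp_pos: [0.5207, 0.1867, 0.2407]
eef_rot: [0.0, 1.0, -0.0, 0.0]
contact_force: [-0.5, -0.4, -0.5]
opening: 0.0881
```

```bash
python3 go.py 0.5204 0.186 0.131 0;python3 - <<'E'
from h import *
a=cams.read_camera('scene')[150:310,340:540,::-1];cv2.imwrite('pics/s1.png',cv2.resize(a,None,fx=4,fy=3.7))
E
```

```text
t 2.3 tcp [0.5207 0.1867 0.2407] F [-0.5004 -0.4431 -0.4578] open 0.08814042088600463 q [ 0.1326  0.3652  1.3857 -0.0001  1.3906  0.1328]
shift [-0.0003  0.0007  0.1097] rot [ 0.0034 -0.0059 -0.0132]
```

View pics/s1.png

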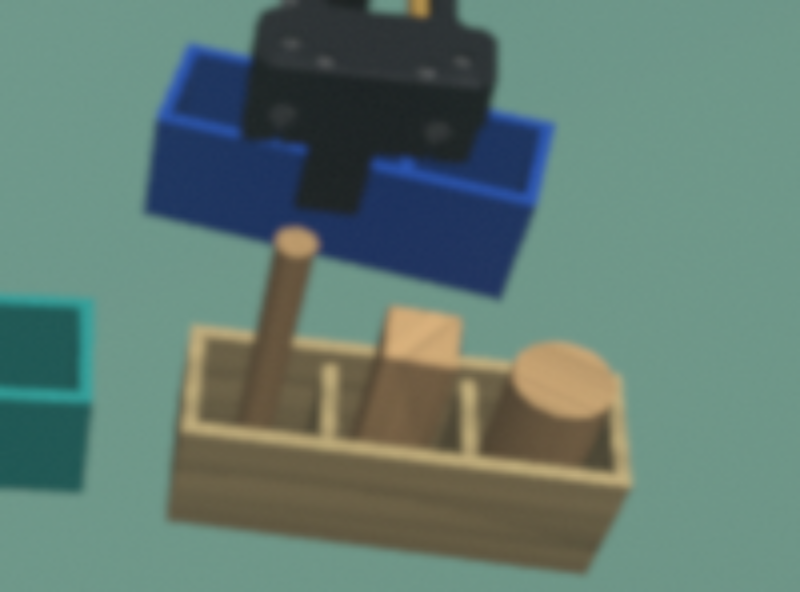

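The open fingers are at crop (335,180), directly above the dowel top at (297,243), and they straddle it in x. The dowel is free-standing and the other pieces are clear, so I'll descend.

Emit:
{"op": "apply_moves", "data": {"moves": [[0,0,0.025,0,0,0,1],[0,0,0.05,0,0,0,1],[0,0,0.075,0,0,0,1],[0,0,0.095,0,0,0,1],[0,0,0.109,0,0,0,1]]}}

```text
time_s: 2.85
tcp_pos: [0.5203, 0.1863, 0.1303]
eef_rot: [0.0, 1.0, -0.0, -0.001]
contact_force: [0.7, 0.4, -0.2]
opening: 0.0883
```

Emit:
{"op": "apply_moves", "data": {"moves": [[0,0,0,0,0,0,0],[0,0,0,0,0,0,0],[0,0,0,0,0,0,0],[0,0,0,0,0,0,0],[0,0,0,0,0,0,0]]}}

```text
time_s: 3.35
tcp_pos: [0.521, 0.1868, 0.1322]
eef_rot: [-0.0, 1.0, -0.0, 0.0]
contact_force: [0.2, -0.4, -0.0]
opening: 0.0501
```

Emit:
{"op": "apply_moves", "data": {"moves": [[0,0,0,0,0,0,0],[0,0,0,0,0,0,0],[0,0,0,0,0,0,0],[0,0,0,0,0,0,0]]}}

```text
time_s: 3.75
tcp_pos: [0.5208, 0.1868, 0.1316]
eef_rot: [-0.0, 1.0, -0.0, -0.0]
contact_force: [0.4, 0.0, -0.0]
opening: 0.0184
```

Emit:
{"op": "apply_moves", "data": {"moves": [[0,0,0,0,0,0,0],[0,0,0,0,0,0,0],[0,0,0,0,0,0,0],[0,0,-0.01,0,0,0,0],[0,0,-0.02,0,0,0,0]]}}

```text
time_s: 4.25
tcp_pos: [0.5208, 0.1868, 0.1524]
eef_rot: [0.0, 1.0, -0.0, -0.0]
contact_force: [-0.0, 0.6, -0.3]
opening: 0.0151
```

Emit:
{"op": "apply_moves", "data": {"moves": [[0,0,-0.03,0,0,0,0],[0,0,-0.06,0,0,0,0],[0,0,-0.09,0,0,0,0],[0,0,-0.115,0,0,0,0],[0,0,-0.12,0,0,0,0]]}}

```text
time_s: 4.75
tcp_pos: [0.5216, 0.1869, 0.2753]
eef_rot: [-0.0, 1.0, -0.0, 0.003]
contact_force: [-0.6, 0.4, -0.5]
opening: 0.0152
```

```bash
python3 go.py 0.4475 -0.2288 0.27 0;python3 - <<'E'
from h import *
a=cams.read_camera('scene');cv2.imwrite('pics/s2.png',cv2.resize(a[60:310,340:540,::-1],None,fx=3,fy=2.3))
E
```

```text
t 4.75 tcp [0.5216 0.1869 0.2753] F [-0.5934  0.3626 -0.4923] open 0.015233635700449806 q [0.1327 0.345  1.3247 0.     1.4657 0.1329]
shift [-0.074   0.4158  0.0045] rot [-0.0469 -0.3478 -0.0166]
```

View pics/s2.png

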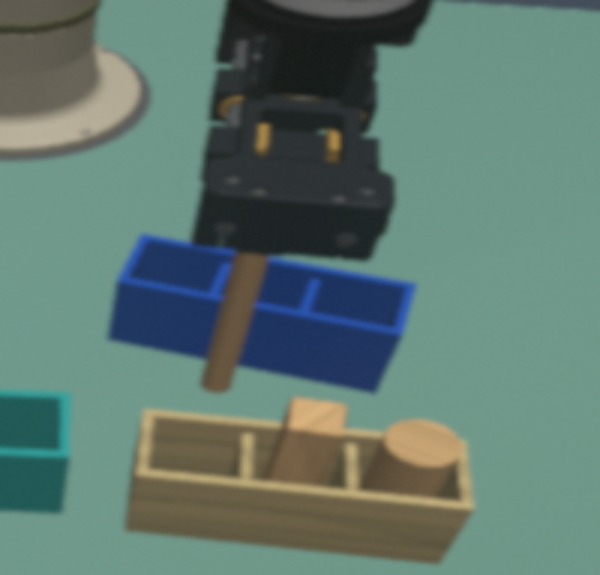

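The dowel is held upright with its lower end at crop (216,386), and the rack's -y bay is now empty with the other two pieces undisturbed. I'll check where the tip is, then carry it to the hole.

```bash
python3 -c "
from h import *
print(onz('scene',(340+217.5/3-.5,60+384.5/2.3-.5),.1497), proj('scene',[[.5216,.1869,.1497]]))"
```

```text
[0.52242182 0.18732084 0.1497    ] [[411.76085521 226.24407282]]
```

Emit:
{"op": "apply_moves", "data": {"moves": [[-0.007,0.04,0,0,0,0,0],[-0.014,0.08,0,0,0,0,0],[-0.021,0.12,0,0,0,0,0],[-0.028,0.16,0,0,0,0,0],[-0.035,0.2,0,0,0,0,0]]}}

```text
time_s: 5.3
tcp_pos: [0.4847, -0.0145, 0.2704]
eef_rot: [-0.0, 1.0, -0.0, -0.001]
contact_force: [0.4, -0.6, -0.2]
opening: 0.0152
```

Emit:
{"op": "apply_moves", "data": {"moves": [[-0.007,0.04,0,0,0,0,0],[-0.014,0.08,0,0,0,0,0],[-0.021,0.12,0,0,0,0,0],[-0.028,0.16,0,0,0,0,0],[-0.035,0.195,0,0,0,0,0]]}}

```text
time_s: 5.8
tcp_pos: [0.4497, -0.2098, 0.2704]
eef_rot: [-0.001, 1.0, -0.0, -0.001]
contact_force: [-0.4, -0.4, -0.2]
opening: 0.0156
```

```bash
python3 go.py 0.4475 -0.2288 0.24 0
```

```text
t 5.8 tcp [ 0.4497 -0.2098  0.2704] F [-0.3572 -0.3747 -0.2085] open 0.01562923587724626 q [-0.673   0.22    1.5016 -0.0001  1.4219 -0.672 ]
shift [-0.0021  0.0191  0.0303] rot [-0.0673  0.0918 -0.0567]
```

Emit:
{"op": "apply_moves", "data": {"moves": [[-0.002,0.0185,0,0,0,0,0],[-0.002,0.0185,0.015,0,0,0,0],[-0.002,0.0185,0.03,0,0,0,0],[-0.002,0.0185,0.03,0,0,0,0]]}}

```text
time_s: 6.2
tcp_pos: [0.4476, -0.2261, 0.2389]
eef_rot: [-0.002, 1.0, -0.0, -0.002]
contact_force: [0.5, -0.2, -0.0]
opening: 0.0149
```

```bash
python3 go.py 0.4475 -0.2288 0.2 0;python3 - <<'E'
from h import *
a=cams.read_camera('scene');cv2.imwrite('pics/s3.png',cv2.resize(a[100:290,95:260,::-1],None,fx=3.5,fy=3))
print(proj('scene',[[.4475,-.2288,.114],[.4475,-.2288,.09]]))
E
```

```text
t 6.2 tcp [ 0.4476 -0.2261  0.2389] F [ 0.5055 -0.2183 -0.0377] open 0.014910315816756546 q [-0.7018  0.2539  1.5406  0.      1.3524 -0.701 ]
shift [0.     0.0029 0.0389] rot [-0.1999  0.2326 -0.0456]
[[184.15994719 177.26093314]
 [186.86686175 186.36172403]]
```

View pics/s3.png

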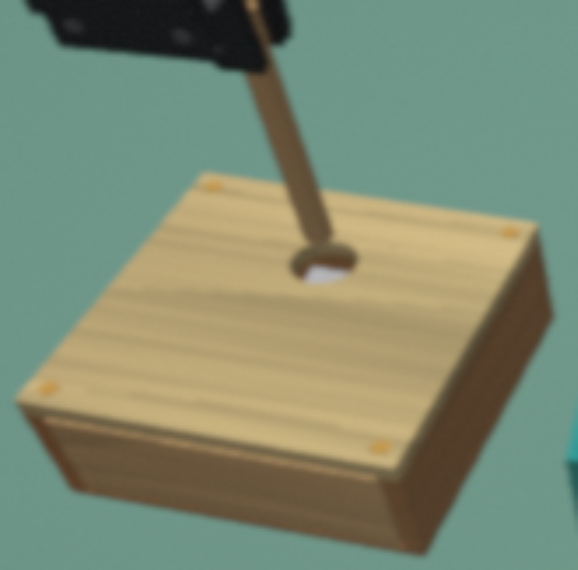

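The dowel tip is at crop (318,238), just above the hole at (323,263). It needs another ~2.5 mm towards -y. I'll correct that while lowering the tip into the hole.

Emit:
{"op": "apply_moves", "data": {"moves": [[0,0.0027,0,0,0,0,0],[0,0.0027,0.01,0,0,0,0],[0,0.0027,0.02,0,0,0,0],[0,0.0027,0.03,0,0,0,0],[0,0.0027,0.04,0,0,0,0]]}}

```text
time_s: 6.75
tcp_pos: [0.4485, -0.2292, 0.2005]
eef_rot: [-0.0, 1.0, -0.0, -0.0]
contact_force: [1.0, 0.2, 0.4]
opening: 0.0151
```

```bash
python3 go.py 0.4475 -0.2288 0.162 0;python3 - <<'E'
from h import *
a=cams.read_camera('scene');cv2.imwrite('pics/s4.png',cv2.resize(a[100:290,95:260,::-1],None,fx=3.5,fy=3))
E
```

```text
t 6.75 tcp [ 0.4485 -0.2292  0.2005] F [1.0422 0.2275 0.3858] open 0.015091874692991966 q [-0.7055  0.2878  1.5992  0.      1.2552 -0.7052]
shift [-0.001  -0.0004  0.0385] rot [-0.0229  0.0253 -0.017 ]
```

View pics/s4.png

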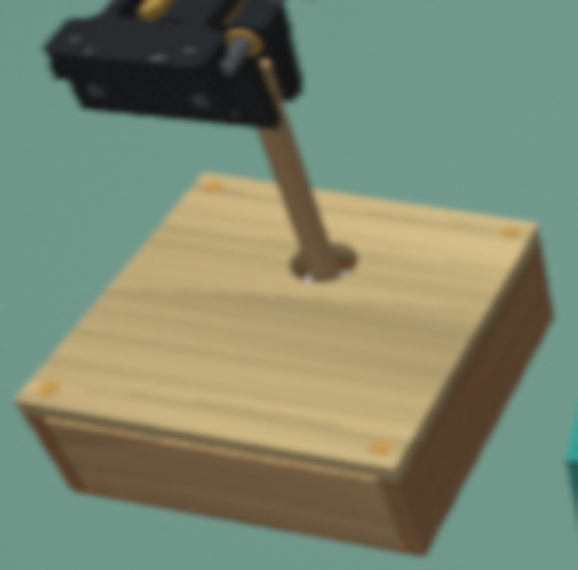

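The dowel is inside the hole at crop (320,265), clear of its edge. I'll push down, watching the force.

Emit:
{"op": "apply_moves", "data": {"moves": [[-0.001,0,0.008,0,0,0,0],[-0.001,0,0.016,0,0,0,0],[-0.001,0,0.022,0,0,0,0],[-0.001,0,0.027,0,0,0,0],[-0.001,0,0.03,0,0,0,0]]}}

```text
time_s: 7.3
tcp_pos: [0.4479, -0.2297, 0.1719]
eef_rot: [0.0, 1.0, -0.0, 0.0]
contact_force: [0.0, 0.4, 6.3]
opening: 0.0151
```

Emit:
{"op": "apply_moves", "data": {"moves": [[0,0,0.002,0,0,0,0],[0,0,0.004,0,0,0,0],[0,0,0.006,0,0,0,0],[0,0,0.008,0,0,0,0],[0,0,0.008,0,0,0,0]]}}

```text
time_s: 7.8
tcp_pos: [0.4479, -0.2296, 0.1641]
eef_rot: [0.0, 1.0, -0.0, 0.0]
contact_force: [-0.8, 0.0, 4.4]
opening: 0.0153
```

```bash
python3 go.py 0.4475 -0.2288 0.162 0;python3 - <<'E'
from h import *
a=cams.read_camera('scene');cv2.imwrite('pics/s5.png',cv2.resize(a[100:290,95:260,::-1],None,fx=3.5,fy=3))
E
```

```text
t 7.8 tcp [ 0.4479 -0.2296  0.1641] F [-0.8409  0.0016  4.4479] open 0.015293567886097084 q [-0.7069  0.3232  1.6525 -0.0001  1.1646 -0.7066]
shift [-0.0004 -0.0008  0.0021] rot [ 0.0514 -0.055  -0.0179]
```

View pics/s5.png

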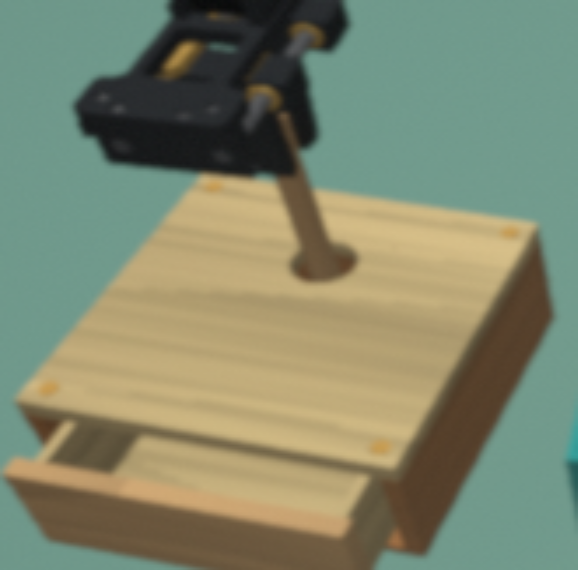

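The drawer has sprung out: its front panel is at crop (185,520), well clear of the box face. I'll hold briefly so it travels fully, then lift.

Emit:
{"op": "apply_moves", "data": {"moves": [[0,0,0,0,0,0,0],[0,0,0,0,0,0,0],[0,0,0,0,0,0,0],[0,0,-0.015,0,0,0,0],[0,0,-0.035,0,0,0,0]]}}

```text
time_s: 8.35
tcp_pos: [0.4473, -0.2291, 0.1983]
eef_rot: [-0.001, 1.0, -0.0, -0.001]
contact_force: [0.1, -0.1, -0.6]
opening: 0.015
```

Emit:
{"op": "apply_moves", "data": {"moves": [[0,0,-0.02,0,0,0,0],[0,0,-0.04,0,0,0,0],[0,0,-0.06,0,0,0,0],[0,0,-0.075,0,0,0,0],[0,0,-0.075,0,0,0,0]]}}

```text
time_s: 8.85
tcp_pos: [0.4481, -0.2298, 0.2751]
eef_rot: [0.001, 1.0, -0.0, 0.001]
contact_force: [-0.3, 1.3, -0.9]
opening: 0.015
```

```bash
python3 go.py 0.5204 0.1855 0.275 0;python3 - <<'E'
from h import *
a=cams.read_camera('scene');cv2.imwrite('pics/s6.png',cv2.resize(a[60:310,95:260,::-1],None,fx=3.5,fy=2.4))
E
```

```text
t 8.85 tcp [ 0.4481 -0.2298  0.2751] F [-0.3021  1.2691 -0.8962] open 0.015006586221326189 q [-0.7068  0.2312  1.4754  0.0001  1.4317 -0.7065]
shift [ 0.0721 -0.4153 -0.0006] rot [ 0.1188 -0.1449 -0.0189]
```

View pics/s6.png

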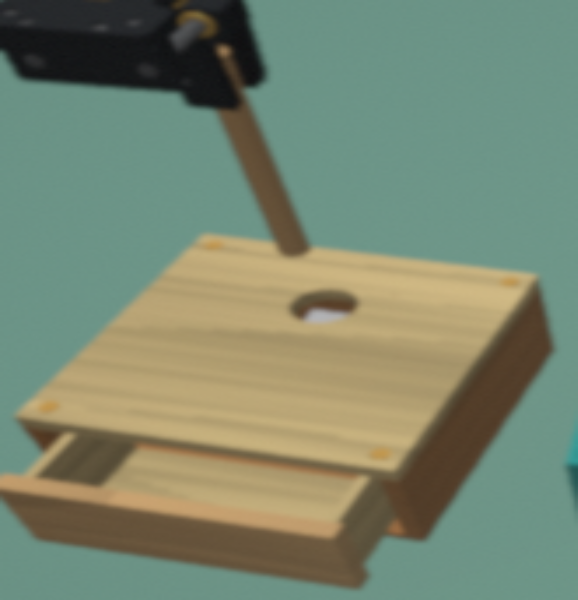

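The drawer is out, the catch plate (325,316) has risen and the dowel is clear of the hole. Now I'll carry it back.

Emit:
{"op": "apply_moves", "data": {"moves": [[0.007,-0.04,0,0,0,0,0],[0.014,-0.08,0,0,0,0,0],[0.021,-0.12,0,0,0,0,0],[0.028,-0.16,0,0,0,0,0],[0.035,-0.2,0,0,0,0,0]]}}

```text
time_s: 9.4
tcp_pos: [0.4824, -0.0277, 0.2724]
eef_rot: [-0.0, 1.0, -0.0, -0.001]
contact_force: [0.3, 0.0, -0.8]
opening: 0.0152
```

Emit:
{"op": "apply_moves", "data": {"moves": [[0.007,-0.04,0,0,0,0,0],[0.014,-0.08,0,0,0,0,0],[0.021,-0.12,0,0,0,0,0],[0.028,-0.16,0,0,0,0,0],[0.035,-0.2,0,0,0,0,0]]}}

```text
time_s: 9.9
tcp_pos: [0.5175, 0.1723, 0.2722]
eef_rot: [0.0, 1.0, -0.0, -0.001]
contact_force: [0.6, -1.0, 0.3]
opening: 0.0152
```

```bash
python3 go.py 0.5204 0.1855 0.24 0
```

```text
t 9.9 tcp [0.5175 0.1723 0.2722] F [ 0.6371 -1.0122  0.3364] open 0.015192946951286188 q [0.1066 0.3312 1.3516 0.     1.4608 0.1069]
shift [ 0.003  -0.0132  0.0322] rot [ 0.0115  0.1111 -0.0176]
```

Emit:
{"op": "apply_moves", "data": {"moves": [[0.003,-0.013,0,0,0,0,0],[0.003,-0.013,0.015,0,0,0,0],[0.003,-0.013,0.032,0,0,0,0],[0.003,-0.013,0.032,0,0,0,0]]}}

```text
time_s: 10.3
tcp_pos: [0.5197, 0.1829, 0.2387]
eef_rot: [0.0, 1.0, -0.0, -0.003]
contact_force: [-0.2, -0.6, 0.5]
opening: 0.0153
```

```bash
python3 go.py 0.5204 0.1855 0.133 0;python3 - <<'E'
from h import *
a=cams.read_camera('scene');cv2.imwrite('pics/s7.png',cv2.resize(a[150:310,360:520,::-1],None,fx=4,fy=3.7))
print(proj('scene',[[.5204,.1855,.114]]))
E
```

```text
t 10.3 tcp [0.5197 0.1829 0.2387] F [-0.2259 -0.6141  0.5274] open 0.015264322384047898 q [ 0.1259  0.3647  1.3916 -0.0002  1.3908  0.1265]
shift [ 0.0012 -0.0027  0.1057] rot [ 0.0511  0.3113 -0.0364]
[[407.925002   239.39337874]]
```

View pics/s7.png

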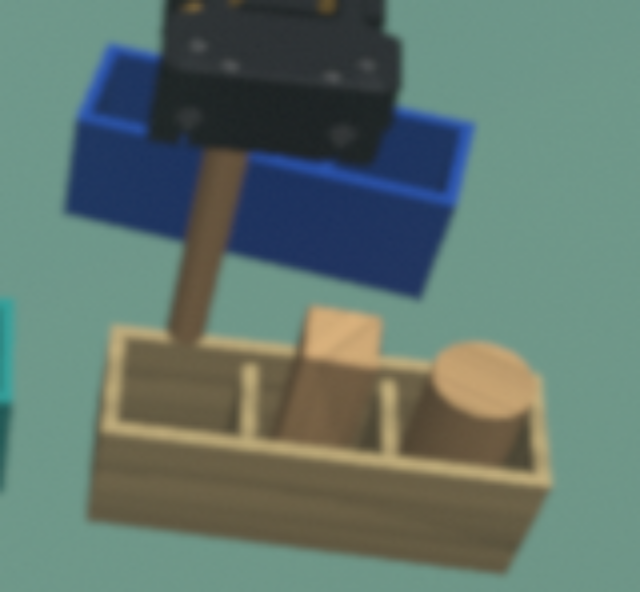

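The dowel tip at crop (187,333) is over the empty bay and matches the prediction, so it hasn't slipped. I'll lower it with a small y correction.

Emit:
{"op": "apply_moves", "data": {"moves": [[0.001,-0.0025,0.0,0,0,0,0],[0.001,-0.0025,0.025,0,0,0,0],[0.001,-0.0025,0.05,0,0,0,0],[0.001,-0.0025,0.075,0,0,0,0],[0.001,-0.0025,0.095,0,0,0,0]]}}

```text
time_s: 10.85
tcp_pos: [0.522, 0.1859, 0.1461]
eef_rot: [-0.0, 1.0, -0.0, 0.0]
contact_force: [0.4, 0.1, 0.3]
opening: 0.0152
```

```bash
python3 go.py 0.5204 0.1855 0.132 0
```

```text
t 10.85 tcp [0.522  0.1859 0.1461] F [0.4174 0.0752 0.318 ] open 0.015153554040829504 q [ 0.1307  0.4482  1.5199 -0.      1.173   0.1314]
shift [-0.0016  0.0004  0.0141] rot [-0.0032 -0.0293 -0.0385]
```

Emit:
{"op": "apply_moves", "data": {"moves": [[-0.001,0,0.006,0,0,0,0],[-0.001,0,0.01,0,0,0,0],[-0.001,0,0.013,0,0,0,0],[-0.001,0,0.014,0,0,0,0],[-0.001,0,0.014,0,0,0,0]]}}

```text
time_s: 11.35
tcp_pos: [0.5211, 0.1861, 0.1332]
eef_rot: [-0.0, 1.0, -0.0, 0.0]
contact_force: [0.7, -0.5, -0.5]
opening: 0.015
```

```bash
python3 go.py 0.5204 0.1855 0.132 0
```

```text
t 11.35 tcp [0.5211 0.1861 0.1332] F [ 0.741  -0.4669 -0.4503] open 0.014970877641412472 q [0.1313 0.4607 1.5376 0.     1.1423 0.1316]
shift [-0.0007  0.0006  0.0012] rot [-0.0076 -0.057  -0.021 ]
```

Emit:
{"op": "apply_moves", "data": {"moves": [[0,0,0.001,0,0,0,0],[0,0,0.0015,0,0,0,0],[0,0,0.0015,0,0,0,0]]}}

```text
time_s: 11.65
tcp_pos: [0.5211, 0.1861, 0.1316]
eef_rot: [-0.0, 1.0, -0.0, 0.001]
contact_force: [-0.8, -0.2, 3.0]
opening: 0.0151
```

The end is resting lightly on the bay floor (3 N). I'll open the gripper.

Emit:
{"op": "apply_moves", "data": {"moves": [[0,0,-0.0003,0,0,0,0],[0,0,-0.0003,0,0,0,0.3],[0,0,-0.0003,0,0,0,0.5],[0,0,-0.0003,0,0,0,1],[0,0,-0.0003,0,0,0,1]]}}

```text
time_s: 12.15
tcp_pos: [0.5207, 0.1861, 0.1313]
eef_rot: [0.0, 1.0, -0.0, -0.0]
contact_force: [0.6, 1.2, 0.5]
opening: 0.0448
```

Emit:
{"op": "apply_moves", "data": {"moves": [[0,0,0,0,0,0,1],[0,0,0,0,0,0,1],[0,0,0,0,0,0,1],[0,0,0,0,0,0,1],[0,0,0,0,0,0,1]]}}

```text
time_s: 12.65
tcp_pos: [0.5208, 0.1861, 0.1314]
eef_rot: [0.0, 1.0, -0.0, 0.0]
contact_force: [0.2, -0.6, 0.8]
opening: 0.0852
```

```bash
python3 go.py 0.5204 0.1855 0.25 0;python3 - <<'E'
from h import *
a=cams.read_camera('scene');cv2.imwrite('pics/s8.png',cv2.resize(a[150:310,360:520,::-1],None,fx=4,fy=3.7))
E
```

```text
t 12.65 tcp [0.5208 0.1861 0.1314] F [ 0.169  -0.6121  0.7722] open 0.08516695236563782 q [ 0.1313  0.4627  1.5396 -0.      1.1393  0.1316]
shift [-0.0004  0.0006 -0.1186] rot [ 0.0003 -0.0013 -0.0201]
```

View pics/s8.png

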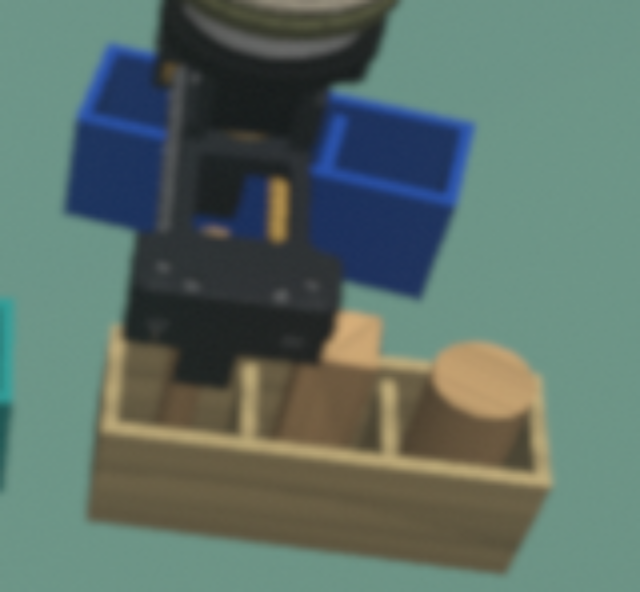

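The gripper is open. The dowel top shows at crop (215,232), still upright, with the shaft in the bay at (180,395). I'll retreat straight up.

Emit:
{"op": "apply_moves", "data": {"moves": [[0,0,-0.015,0,0,0,1],[0,0,-0.035,0,0,0,1],[0,0,-0.06,0,0,0,1],[0,0,-0.09,0,0,0,1],[0,0,-0.12,0,0,0,1]]}}

```text
time_s: 13.2
tcp_pos: [0.5206, 0.1861, 0.2525]
eef_rot: [0.0, 1.0, -0.0, -0.0]
contact_force: [0.8, 0.3, 0.5]
opening: 0.0881
```

Emit:
{"op": "apply_moves", "data": {"moves": [[0,0,-0.02,0,0,0,1],[-0.03,0,-0.03,0,0,0,1],[-0.06,0,-0.03,0,0,0,1],[-0.09,0,-0.03,0,0,0,1],[-0.09,0,-0.03,0,0,0,1]]}}

```text
time_s: 13.7
tcp_pos: [0.4285, 0.1864, 0.2821]
eef_rot: [-0.0, 1.0, 0.0, 0.0]
contact_force: [0.1, 0.0, 0.7]
opening: 0.088
```

Emit:
{"op": "apply_moves", "data": {"moves": [[0,0,0,0,0,0,1],[0,0,0,0,0,0,1],[0,0,0,0,0,0,1],[0,0,0,0,0,0,1],[0,0,0,0,0,0,1]]}}

```text
time_s: 14.2
tcp_pos: [0.4311, 0.1861, 0.2812]
eef_rot: [0.0, 1.0, -0.0, -0.0]
contact_force: [0.4, -0.9, -0.2]
opening: 0.0886
```

```bash
python3 go.py 0.5204 0.1855 0.25 0;python3 - <<'E'
from h import *
a=cams.read_camera('scene');cv2.imwrite('pics/s9.png',a[:,:,::-1])
a=cams.read_camera('top');cv2.imwrite('pics/t9.png',a[:,:,::-1])
E
```

```text
t 14.2 tcp [0.4311 0.1861 0.2812] F [ 0.4089 -0.8841 -0.1875] open 0.08862008919835848 q [0.1572 0.1522 1.5557 0.     1.4342 0.1577]
shift [0.0893 0.0005 0.0312] rot [ 0.0034  0.024  -0.0326]
```

View pics/s9.png

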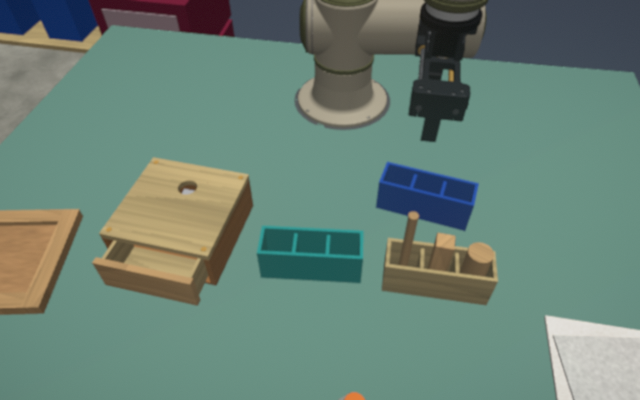

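View pics/t9.png

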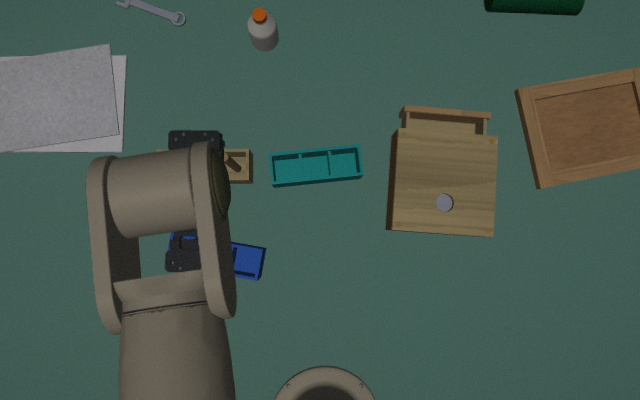

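The drawer front is out at scene (150,280) and top (447,112). The dowel is upright in its bay at scene (411,240), and the stick and stub are in place at (444,245) and (480,258). The bottle is unmoved at top (262,30), and the arm is clear. I'm handing the job in.

```bash
python3 -c "
from h import *
print(onz('top',(447,107),.079),'box edge .59')
print(workorder.finish_job())"
```

```text
[ 0.63850841 -0.24065139  0.079     ] box edge .59
the job is handed in; nothing more can be done
None
```

The job is done and handed in at about 14 s of the 58 s allowed. I took the dowel from the rack, pushed it through the hole onto the catch until the drawer sprang out, then stood it back in its own bay and let go.

- **Push:** the force I read while pushing was at most 6 N. The dowel tip went roughly 51 mm deep, estimated from the tool height.
- **Drawer:** its front measured about 50 mm beyond the box face, so it's fully out.
- **Rack:** the last pictures show the dowel upright in its bay, with the square stick and round stub where they were.
- **Rest of the scene:** the glue bottle hasn't moved, and the gripper is open and clear of everything.

No check failed. The two cameras differed by about 5 mm on where the hole was, so I aimed between them, and the dowel went in clear of the edge.

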